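# Portion one shot of syrup into a glass with a dose-collared pump

## Robot

A 7-joint arm with a two-finger parallel gripper is mounted at the origin on a cart in front of the work surface, level with it; the furniture and walls round the work are solid. World frame = base frame: x ahead of the robot, y to its left, z up, the work surface at z = 0. Lengths are in m, angles in rad, forces in N, time in s.
With the tool pointing down it reaches from about 0.4 to 0.875 m from the base axis. Payload 6.5 kg.
Tool frame: the origin (TCP) lies at the very end of the fingers, on their centre line; the grasp point (between the pads) lies 19 mm behind it (env.grip_point_offset is the distance from the TCP to the grasp point, in m); z points along the fingers, y is the direction in which the jaws open and shut (so a half turn about z gives the same grasp; the last joint's range is limited). The gripper opens to 88 mm and grips with 3 to 60 N. Pads are 18 mm wide; open, the fingers measure 123 mm over their backs; the gripper's body (75 mm by 187 mm) begins 45 mm behind the grasp point.
Start: joints at [-1.24, 0.536, -0.004, 1.538, 0.003, 1.067, -0.071], TCP at [0.251, 0.599, 0.239] pointing down, gripper open.
Joint ranges: [-2.7, 2.7], [-0.37, 2.16], [-1.27, 1.26], [0.24, 2.4], [-1.31, 4.45], [0.19, 1.91], [-2.76, 2.76]. Speed limits (rad/s): [2.39, 2.39, 3.14, 3.14, 3.14, 3.14, 3.14].

## Interface

Orientations are given as [roll, pitch, yaw] about the fixed x, y, z axes, in that order (R = Rz(yaw) Ry(pitch) Rx(roll)).
In Python, from rig import readout, snapshot, env gives the robot as it stands.
- The arm moves only by the tool move_arm, never from a script. Its argument "deltas" is a list that holds one entry, the list of rows, each a list of 7 numbers: the closure, from -1 (fully open) to 1 (shut), then the shift along the tool's x, y, z in mm, then the turn, a rotation vector about the tool's x, y, z in degrees. In form: [[[grip, tx, ty, tz, rx, ry, rz], ...]]. A call has exactly 5 rows; each row shifts and turns the commanded pose from where the row before left it, along the tool's axes as they then stand; what a row does not reach is not made up. A row lasts 1/12 s, in which the tool goes at most 41.7 mm and 7.16 degrees, less where a joint would pass 70% of its speed; a pose out of reach is approached as far as the arm can. A call with a gripper value outside its range is refused whole. The fingers move at their own pace and stop on an object; "newtons" is the grip in N (left out, the last holds). Time passes only in rows, so rows that do not move let the fingers close, or fill a call up. It gives the time, the measured TCP pose, the force and the opening at its end, in the units of the state.
- readout.get_state(): the state, without advancing time (a new reading comes with each control period).
- snapshot(name): name is "scene" or "top" or "wrist"; returns a dict with "image" (400x640x3 uint8, red, green, blue), "K" (3x3 intrinsics, pixels), "cam_to_world" (4x4, takes a point from camera to world coordinates); the wrist camera has in their place "tool_from_camera" (4x4, takes a point from camera to tool coordinates, whose origin is the TCP and whose axes are the flange's). Camera axes: x right, y down, z forward; pixel columns grow to the right and rows downward; lengths in m; the calibration is good to about 2 mm. The wrist camera is an equidistant fisheye: a pixel r from the principal point sees the ray r / f radians off the axis. A picture is of the moment at which its call begins: read the wrist's pose just before it. There is no depth.
- env.job_done(): hands the job in, once; it reports no verdict.
The state is a dict: "t": time; "joints": joint angles; "qvel": joint speeds; "tau": joint torques, N m; "position": TCP position; "tcp_rot": TCP orientation; "contact_force": force on the tool from outside, world axes, zero at the start; "wrist_torque": the same for the moment, N m; "opening": finger opening in m.
Only numpy, scipy, OpenCV 4.12 (cv2) and the standard library are available. Lean on these libraries where they do the work, as an engineer would, in place of code of your own. Each camera call takes 0.05 s, during which the arm holds its last target.

## Task

Stand the empty glass upright under the spout of the syrup pump that has the steel dose collar clamped on its plunger stem. Then, with the glass standing there on its own, press the pump head down until you feel the collar come up firmly against its stop on the cap, keep it there for a moment without forcing it, let the head rise all the way back up, and leave the glass under the spout. Do not pump unless the glass is under the spout, and do not tip the bottle or shift the other pump bottle.

Things in the scene. Friction and masses are not known exactly. Their poses are not given: they have to be found in the camera images.
- syrup_pump: The pump bottle to use: round brown bottle, black pump head, 258 mm tall, about 0.6 kg, loose; unlike the other pump bottle it has a bright steel clamp collar (26 mm across, 7 mm high) on its plunger stem. Origin on the worktop, under the middle of its outline, z up; own -x is where the spout points; its upright axis (cap, stem, head) is at own x = +17 mm; wall 33 mm from that axis.
- syrup_pump_pump (a joint): How far the pump head is pressed down, m; 0 = fully up. A return spring pushes it up with 4 N at rest, rising evenly to 9 N at 20 mm. The collar stops it after anything from 5 to 22 mm, different every time. The dose counts when the head is held still on the stop with 15 N or more for 0.3 s. The robot's force on bottle or pump must never exceed 25 N.
- pump_top (a point): Centre of the flat round top of the pump head (25 mm across), the place to press: on the bottle's upright axis, 258 mm above the worktop when the head is up; moves down with the head. Axes as the bottle's.
- cap_top (a point): Centre of the flat top of the bottle's fixed cap (33 mm across), 211 mm above the worktop, on the upright axis: the stop. The steel collar, faced with 2 mm of rubber below, rides on the stem and lands here: come down slowly, 10 mm/s. It is clamped at a different height each time and its height is not measured: feel for the stop, where the force climbs steeply.
- spout_mouth (a point): Mouth of the spout, pointing down, 12 mm across, 61 mm from the bottle's axis toward its own -x, 228 mm above the worktop, head up; moves with the head. The arm above it reaches to 257 mm up and 6 mm farther out: set the glass leaning away from the bottle. Mouth at most 20 mm from the glass's centre line; right under it the rim touches the bottle: 4 to 14 mm farther out is good.
- glass_center (a point): Centre of the empty clear drinking glass with a green band, half-way up (41 mm above its foot), z up. Glass 82 mm tall, 58 mm across at the rim, 48 mm at the foot, about 54 mm at half height, open at the top, walls about 3 mm, 0.11 kg, loose on the worktop.
- glass: The same glass, at the middle of its underside (41 mm below glass_center).
- plain_pump: The other pump bottle, of the same size and shape but with no steel collar on its stem; leave it alone. Origin and axes as for syrup_pump.
- milk_jug: Small steel milk jug, 101 x 69 x 92 mm; keep clear of it. Origin at the middle of its underside.
- shaker: Small shaker with a domed steel top, 44 mm across, 90 mm tall; keep clear of it. Origin at the middle of its underside.
- jigger: Waisted double steel measure, 46 mm across, 78 mm tall; keep clear of it. Origin at the middle of its underside.
Not all that is in view belongs to the job. What is shaped like the glass but pink is not meant.

How it is judged:
By the outcome, as a careful person would: the job done as asked, in the order asked, and still so for the second after the job is handed in, with the robot touching nothing.
It also fails if it takes over 64 s, if anything falls off the work surface, if the arm or the gripper's body presses on something with over 40 N, if the wrist force passes 120 N, or if a joint passes its speed limit or range.

## Working session

There is one attempt and no reset: what is moved stays moved. The work goes in short steps, Python scripts to look and compute and a tool call to move; the robot and the scene stay as the last step left them, time stands still between calls to the robot, and variables do not carry over. Pictures are saved under pics/ and viewed, and the job is handed in when it is done.

Besides the shell and the picture viewer there is one more tool, called after ">>>" as name(argument=value, ...) on one line, values as JSON. move_arm: Moves the arm, as the interface text tells. Its arguments: {"type":"object","properties":{"deltas":{"type":"array"},"newtons":{"type":"number"}},"required":["deltas"]}

```bash
ls; mkdir -p pics
python3 - <<'E'
from rig import readout, snapshot, env
import cv2,numpy as np
np.set_printoptions(precision=4,suppress=True)
print(readout.get_state()); print(env.grip_point_offset)
for n in ("scene","top","wrist"):
    s=snapshot(n); cv2.imwrite(f"pics/{n}0.png",s["image"][:,:,::-1]); print(n,s["K"],s.get("cam_to_world",s.get("tool_from_camera")))
E
```

```text
pics
{'t': 0.0, 'joints': array([-1.2402,  0.5372, -0.0044,  1.5388,  0.0026,  1.0673, -0.0712]), 'qvel': array([-0.0002,  0.0006,  0.0004, -0.0021,  0.0006, -0.0004,  0.0011]), 'tau': array([  0.001 , -57.0992,   0.9911, -25.1596,  -0.0563,   0.0179,
         0.0002]), 'position': array([0.251 , 0.5989, 0.2378]), 'tcp_rot': array([-3.1399,  0.0001,  2.7448]), 'contact_force': array([-0.301 ,  0.3805, -1.3639]), 'wrist_torque': array([ 0.016 , -0.0166, -0.0079]), 'opening': 0.08827026942820636}
0.0187
scene [[436.4747   0.     321.8721]
 [  0.     436.4747 197.1341]
 [  0.       0.       1.    ]] [[ 0.7354 -0.2736  0.62   -0.1001]
 [-0.6776 -0.2793  0.6804 -0.7138]
 [-0.013  -0.9204 -0.3908  0.5976]
 [ 0.      0.      0.      1.    ]]
top [[432.8405   0.     319.1361]
 [  0.     432.8405 200.0568]
 [  0.       0.       1.    ]] [[-0.0117 -0.9821  0.1882  0.323 ]
 [-0.9998  0.0081 -0.0194  0.0553]
 [ 0.0175 -0.1884 -0.9819  1.4243]
 [ 0.      0.      0.      1.    ]]
wrist [[309.7069   0.     316.219 ]
 [  0.     309.7069 201.524 ]
 [  0.       0.       1.    ]] [[ 0.0007 -0.9543 -0.2988  0.0776]
 [ 1.      0.0005  0.0007  0.0004]
 [-0.0005 -0.2988  0.9543 -0.1459]
 [ 0.      0.      0.      1.    ]]
```

View pics/scene0.png

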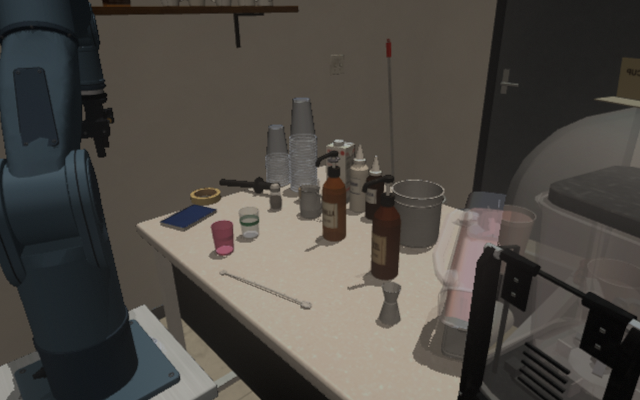

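View pics/top0.png

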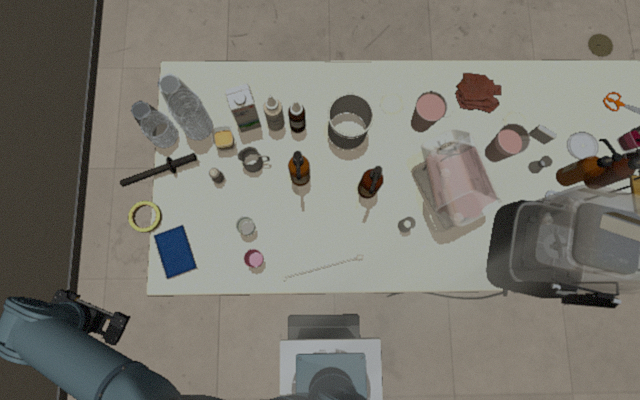

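View pics/wrist0.png

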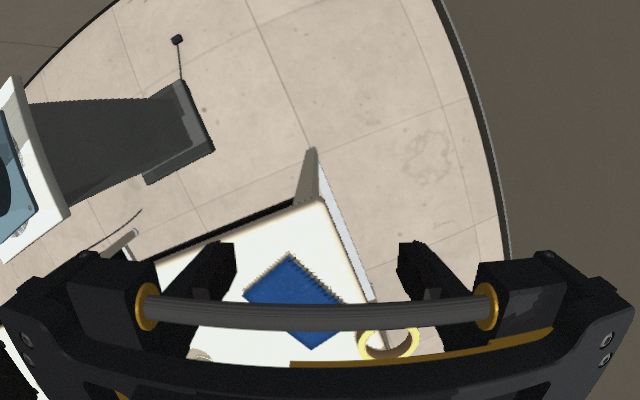

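The scene shows two brown bottles at about (333,205) and (385,235), the glass with the green band at (249,222) and the pink one at (223,238). I'll zoom in next.

Run:
```python
import cv2,numpy as np
a=cv2.imread("pics/scene0.png"); b=cv2.imread("pics/top0.png")
c1=cv2.resize(a[140:290,300:420],None,fx=4,fy=4,interpolation=cv2.INTER_CUBIC)
cv2.imwrite("pics/z1.png",np.clip(c1*1.5,0,255).astype(np.uint8))
c2=cv2.resize(b[140:280,230:410],None,fx=4,fy=4,interpolation=cv2.INTER_CUBIC); cv2.imwrite("pics/z2.png",c2)
c2=cv2.resize(a[190:270,200:300],None,fx=7,fy=7,interpolation=cv2.INTER_CUBIC); cv2.imwrite("pics/z3.png",c2)
```

```text
(no output)
```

View pics/z1.png

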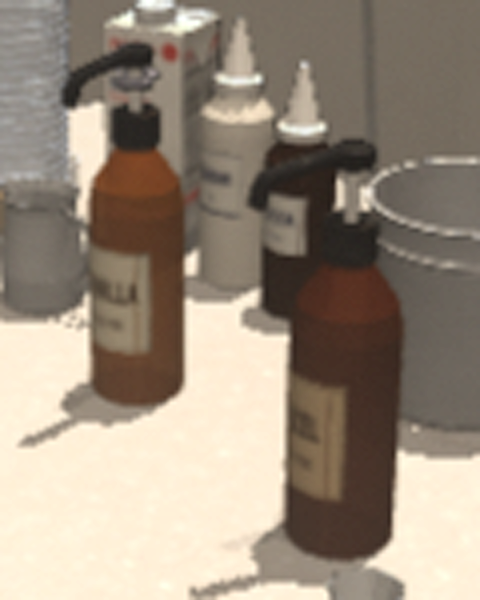

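View pics/z2.png

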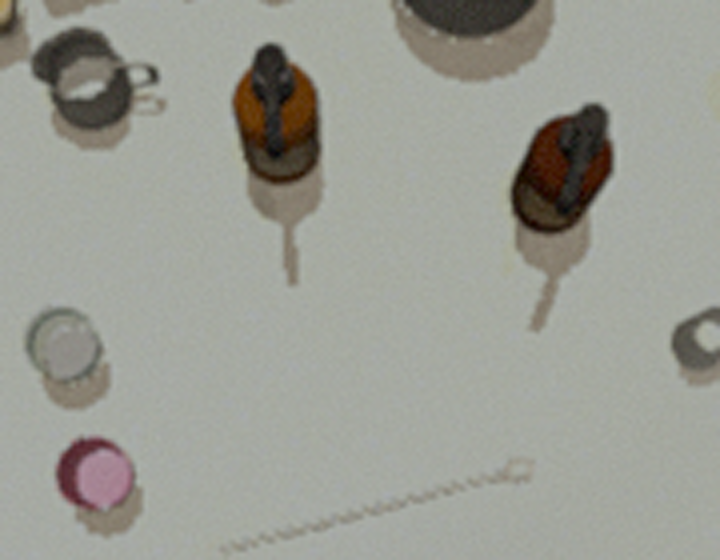

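View pics/z3.png

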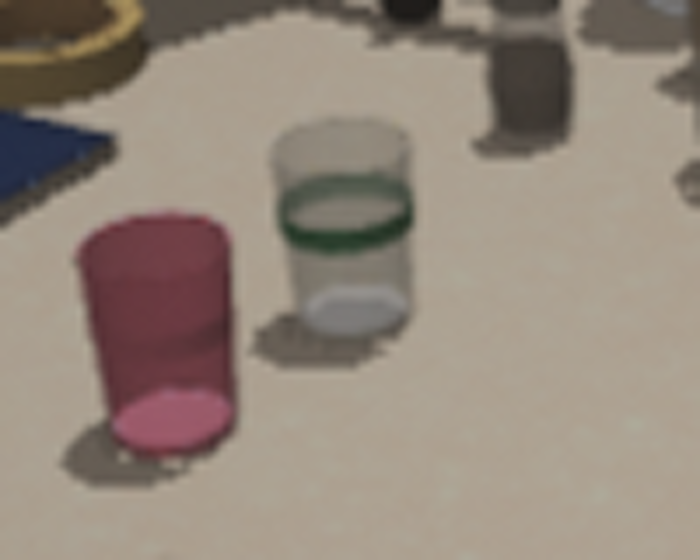

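The left bottle, with the vanilla label, has the steel collar: a bright ring under its head at (135,75) in z1. The right bottle's stem is bare. I'll fit the poses by overlay.

```bash
cat > h.py <<'E'
import cv2,numpy as np,pickle
from rig import readout, snapshot, env
np.set_printoptions(precision=4,suppress=True)
def cams():
    return {n:snapshot(n) for n in("scene","top")}
def proj(s,P):
    T=np.linalg.inv(s["cam_to_world"]); P=np.atleast_2d(P); c=P@T[:3,:3].T+T[:3,3]
    p=c@s["K"].T; return p[:,:2]/p[:,2:]
def ray(s,uv):
    d=np.linalg.solve(s["K"],[uv[0],uv[1],1]); T=s["cam_to_world"]; return T[:3,3],T[:3,:3]@d
def atz(s,uv,z):
    o,d=ray(s,uv); return o+d*(z-o[2])/d[2]
def circ(x,y,z,r,n=48):
    a=np.linspace(0,2*np.pi,n); return np.c_[x+r*np.cos(a),y+r*np.sin(a),np.full(n,z)]
E
cat > ov.py <<'E'
from h import *
import sys
def bottle(ax,ay,yaw):  # axis xy, spout dir yaw
    L=[circ(ax,ay,z,r) for z,r in((0,.033),(.14,.033),(.211,.0165),(.258,.0125))]
    u=np.array([np.cos(yaw),np.sin(yaw)])
    m=np.array([ax,ay])+.061*u
    L.append(circ(m[0],m[1],.228,.006)); L.append(np.array([[ax,ay,.258],[*(np.array([ax,ay])+.067*u),.257]]))
    return L
def glass(x,y): return [circ(x,y,0,.024),circ(x,y,.082,.029),circ(x,y,.041,.027)]
def draw(s,Ls,box,f,name):
    x0,y0,x1,y1=box
    im=cv2.resize(s["image"][y0:y1,x0:x1,::-1],None,fx=f,fy=f,interpolation=cv2.INTER_CUBIC)
    im=np.clip(im*1.4,0,255).astype(np.uint8)
    for L in Ls:
        p=((proj(s,L)-[x0,y0]+.5)*f).astype(int)
        cv2.polylines(im,[p.reshape(-1,1,2)],False,(0,255,255),1)
    cv2.imwrite(name,im)
E
python3 - <<'E'
from ov import *
C=cams(); pickle.dump(C,open("c0.pkl","wb"))
t=C["top"];s=C["scene"]
print("glass rim",atz(t,(246.2,225.8),.082),"foot scene",atz(s,(200+355/7,190+312/7),0))
h=lambda u,v:(230+u/4,140+v/4)
print("left front base",atz(t,h(282,182),0),"head",atz(t,h(271,64),.258),"tip",atz(t,h(277,150),.25))
print("right head",atz(t,h(592,122),.258),"tip",atz(t,h(564,210),.25))
print("base scene", atz(s,(300+138/4,140+403/4),0))
print("jug",atz(t,h(90,110),0),"jig",atz(t,h(695,345),0))
E
```

```text
glass rim [0.5006 0.2568 0.082 ] foot scene [0.5091 0.2664 0.    ]
left front base [0.6465 0.0893 0.    ] head [0.6725 0.0905 0.258 ] tip [0.6126 0.0868 0.25  ]
right head [ 0.6291 -0.1329  0.258 ] tip [ 0.5683 -0.1123  0.25  ]
base scene [0.6594 0.0691 0.    ]
jug [0.7103 0.2518 0.    ] jig [ 0.505  -0.2532  0.    ]
```

Run:
```python
from ov import *
C=pickle.load(open("c0.pkl","rb"))
Ls=bottle(.674,.089,np.pi+.05)+glass(.505,.2615)
draw(C["top"],Ls,(235,140,335,250),6,"pics/o1.png")
draw(C["scene"],Ls,(230,140,360,255),5,"pics/o2.png")
```

```text
(no output)
```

View pics/o1.png

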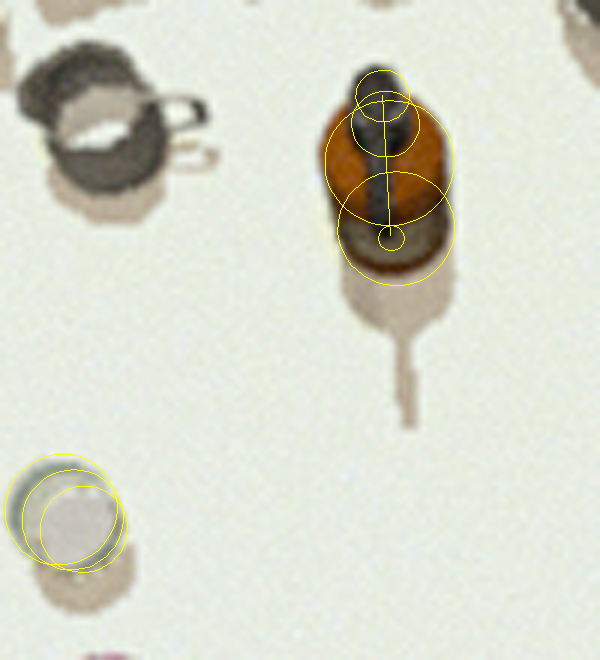

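View pics/o2.png

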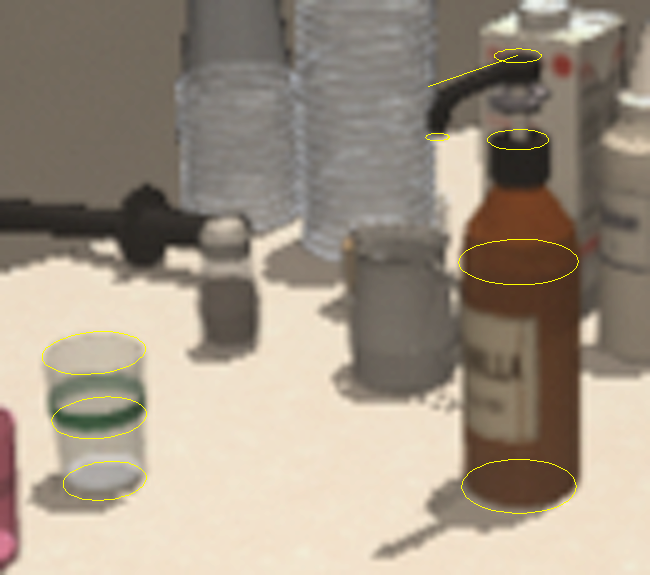

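Run:
```python
from ov import *
C=pickle.load(open("c0.pkl","rb"))
Ls=bottle(.677,.091,np.pi)+glass(.5065,.262)
draw(C["top"],Ls,(235,140,335,250),6,"pics/o3.png")
draw(C["scene"],Ls,(230,140,360,255),5,"pics/o4.png")
print(atz(C["top"],(254,259),.08))
```

```text
[0.3978 0.2311 0.08  ]
```

View pics/o3.png

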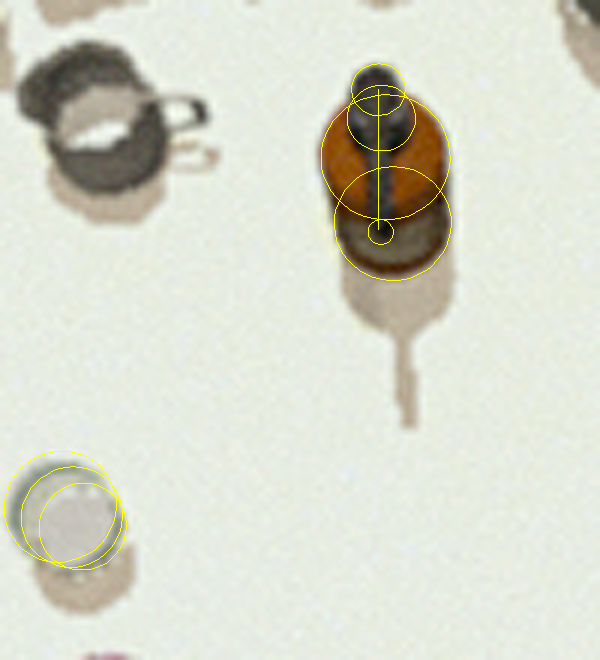

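View pics/o4.png

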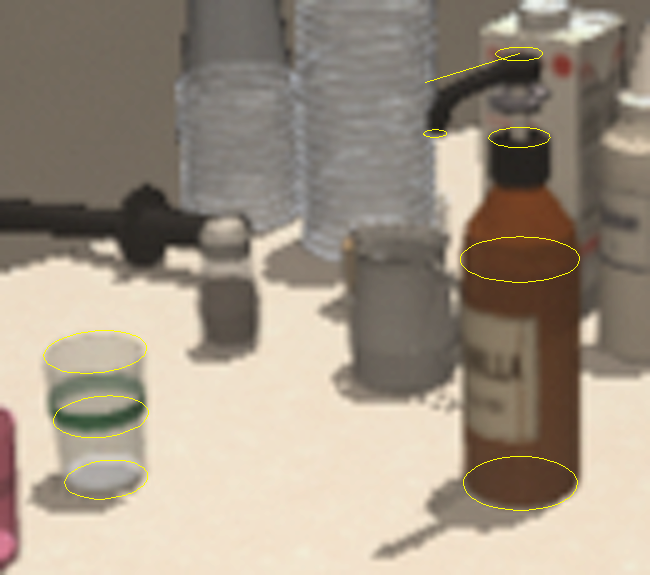

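```bash
cat > plan.py <<'E'
from h import *
from scipy.spatial.transform import Rotation as R, Slerp
def cur():
    s=readout.get_state(); return s["position"],R.from_euler("xyz",s["tcp_rot"]),s
def rot(az,tilt):   # point down, leaning back toward -az dir by tilt deg; camera on lean side
    a=np.radians(az);t=np.radians(tilt); r=np.array([np.cos(a),np.sin(a),0]);z=np.array([0,0,1.])
    zt=np.sin(t)*r-np.cos(t)*z; xt=-np.cos(t)*r-np.sin(t)*z
    return R.from_matrix(np.c_[xt,np.cross(zt,xt),zt])
def plan(p1,R1,n,start=None,dec=0,rdec=1):
    p0,R0=(cur()[:2] if start is None else start)
    p,Rc=np.array(p0),R0; sl=Slerp([0,1],R.concatenate([R0,R1])); rows=[]
    for i in range(1,n+1):
        a=i/n; tp=p0+a*(np.array(p1)-p0); tR=sl(a)
        d=np.round(Rc.inv().apply(tp-p)*1000,dec); w=np.round((Rc.inv()*tR).as_rotvec(degrees=True),rdec)
        rows.append([*map(float,d),*map(float,w)]); p=p+Rc.apply(d/1000); Rc=Rc*R.from_rotvec(w,degrees=True)
    for r in rows: print(r)
    print("end",p,Rc.as_euler("xyz"),"want",np.array(p1)); return p,Rc
E
python3 - <<'E'
from plan import *
az=27.3; R1=rot(az,20); zt=R1.as_matrix()[:,2]
gp=np.array([.5055,.261,.060]); tcp=gp+.0187*zt
print(tcp)
plan(tcp-.13*zt,R1,15)
E
```

```text
[0.5112 0.2639 0.0424]
[-23.0, -16.0, 5.0, -0.6, -1.2, -3.3]
[-21.0, -18.0, 5.0, -0.6, -1.3, -3.3]
[-21.0, -18.0, 6.0, -0.6, -1.2, -3.3]
[-19.0, -20.0, 5.0, -0.5, -1.3, -3.3]
[-18.0, -22.0, 6.0, -0.6, -1.2, -3.3]
[-17.0, -22.0, 6.0, -0.6, -1.3, -3.3]
[-15.0, -23.0, 7.0, -0.6, -1.2, -3.3]
[-13.0, -24.0, 6.0, -0.6, -1.3, -3.3]
[-12.0, -25.0, 6.0, -0.6, -1.2, -3.3]
[-11.0, -25.0, 7.0, -0.5, -1.3, -3.3]
[-9.0, -27.0, 6.0, -0.6, -1.2, -3.3]
[-7.0, -26.0, 6.0, -0.6, -1.3, -3.3]
[-5.0, -27.0, 6.0, -0.6, -1.2, -3.3]
[-4.0, -28.0, 6.0, -0.6, -1.3, -3.3]
[-2.0, -28.0, 5.0, -0.6, -1.2, -3.3]
end [0.4714 0.2429 0.1649] [ 3.141   0.3488 -2.6653] want [0.4717 0.2435 0.1646]
```

>>> move_arm(deltas=[[[-1,-23,-16,5,-0.6,-1.2,-3.3],[-1,-21,-18,5,-0.6,-1.3,-3.3],[-1,-21,-18,6,-0.6,-1.2,-3.3],[-1,-19,-20,5,-0.5,-1.3,-3.3],[-1,-18,-22,6,-0.6,-1.2,-3.3]]], newtons=10)

```text
t: 0.67
position: [0.3251, 0.4797, 0.2143]
tcp_rot: [3.107, 0.115, 3.035]
contact_force: [0.7, -0.2, 0.3]
opening: 0.0879
```

>>> move_arm(deltas=[[[-1,-17,-22,6,-0.6,-1.3,-3.3],[-1,-15,-23,7,-0.6,-1.2,-3.3],[-1,-13,-24,6,-0.6,-1.3,-3.3],[-1,-12,-25,6,-0.6,-1.2,-3.3],[-1,-11,-25,7,-0.5,-1.3,-3.3]]])

```text
t: 1.08
position: [0.3989, 0.3616, 0.189]
tcp_rot: [3.107, 0.236, -2.961]
contact_force: [0.7, -0.1, 0.1]
opening: 0.0879
```

>>> move_arm(deltas=[[[-1,-9,-27,6,-0.6,-1.2,-3.3],[-1,-7,-26,6,-0.6,-1.3,-3.3],[-1,-5,-27,6,-0.6,-1.2,-3.3],[-1,-4,-28,6,-0.6,-1.3,-3.3],[-1,-2,-28,5,-0.6,-1.2,-3.3]]])

```text
t: 1.5
position: [0.472, 0.2422, 0.165]
tcp_rot: [-3.142, 0.351, -2.662]
contact_force: [0.3, 1.3, -0.5]
opening: 0.0878
```

>>> move_arm(deltas=[[[-1,0,0,0,0,0,0],[-1,0,0,0,0,0,0],[-1,0,0,0,0,0,0],[-1,0,0,0,0,0,0],[-1,0,0,0,0,0,0]]])

```text
t: 1.92
position: [0.471, 0.2451, 0.1653]
tcp_rot: [3.14, 0.35, -2.663]
contact_force: [0.2, -1.2, -0.2]
opening: 0.0883
```

Run:
```python
from plan import *
p,Rc,s=cur(); print(s["t"],p,s["tcp_rot"],s["joints"],s["contact_force"])
w=snapshot("wrist"); cv2.imwrite("pics/w1.png",w["image"][:,:,::-1])
az=27.3; R1=rot(az,20); zt=R1.as_matrix()[:,2]
tcp=np.array([.5055,.261,.060])+.0187*zt
plan(tcp,R1,5,rdec=1)
```

```text
1.9167 [0.471  0.2451 0.1653] [ 3.1399  0.3498 -2.6628] [-0.4996  0.302  -0.1001  2.1948  0.2219  0.3049  1.2596] [ 0.1668 -1.1893 -0.1884]
[0.0, -0.0, 26.0, 0.0, 0.0, 0.0]
[0.0, -1.0, 26.0, 0.1, 0.0, 0.0]
[0.0, -0.0, 26.0, -0.0, 0.0, 0.1]
[0.0, -0.0, 27.0, 0.0, 0.0, -0.0]
[0.0, -1.0, 26.0, 0.0, 0.0, 0.0]
end [0.5117 0.2639 0.0422] [ 3.1412  0.3497 -2.6647] want [0.5112 0.2639 0.0424]
```

View pics/w1.png

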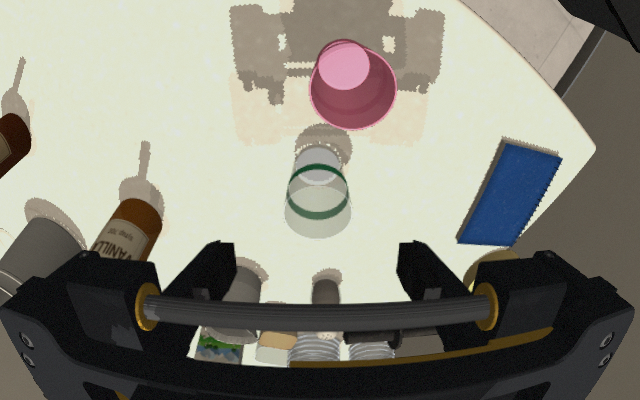

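The glass with the green band is centred between the fingers, at about (318,190). I'll descend along the tool axis.

>>> move_arm(deltas=[[[-1,0,0,20,0,0,0],[-1,0,-1,20,0,0,0],[-1,0,0,20,0,0,0],[-1,0,0,15,0,0,0],[-1,0,0,15,0,0,0]]])

```text
t: 2.38
position: [0.497, 0.2566, 0.085]
tcp_rot: [-3.141, 0.348, -2.663]
contact_force: [-0.2, -1.6, 0.6]
opening: 0.0878
```

>>> move_arm(deltas=[[[-1,0,0,15,0,0,0],[-1,0,-1,15,0,0,0],[-1,0,0,11,0,0,0],[-1,0,0,0,0,0,0],[-1,0,0,0,0,0,0]]])

```text
t: 2.8
position: [0.5098, 0.2613, 0.0468]
tcp_rot: [-3.141, 0.347, -2.664]
contact_force: [-0.5, -0.7, 0.6]
opening: 0.0883
```

Run:
```python
from plan import *
p,Rc,s=cur(); print(s["t"],p,s["tcp_rot"],s["joints"],s["contact_force"])
print("grip pt",p-.0187*Rc.as_matrix()[:,2])
w=snapshot("wrist"); cv2.imwrite("pics/w2.png",w["image"][:,:,::-1])
```

```text
2.8 [0.5098 0.2613 0.0468] [-3.1413  0.3469 -2.6635] [-0.3421  0.6139 -0.2781  2.1274  1.2189  0.1934  0.3246] [-0.518  -0.6836  0.5715]
grip pt [0.5041 0.2584 0.0643]
```

View pics/w2.png

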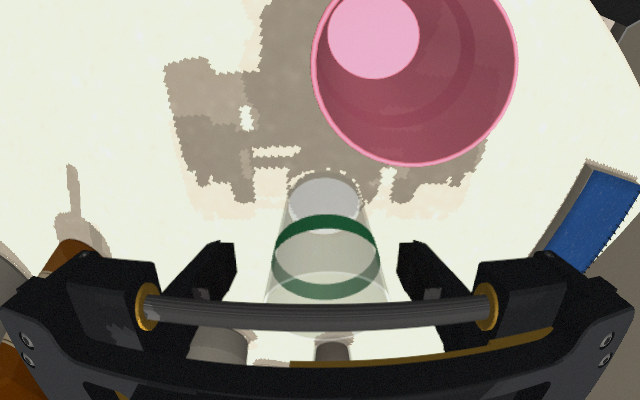

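>>> move_arm(deltas=[[[1,0,0,0,0,0,0],[1,0,0,0,0,0,0],[1,0,0,0,0,0,0],[1,0,0,0,0,0,0],[1,0,0,0,0,0,0]]], newtons=12)

```text
t: 3.27
position: [0.5104, 0.261, 0.0475]
tcp_rot: [-3.141, 0.349, -2.665]
contact_force: [-0.4, 1.4, -0.0]
opening: 0.0571
```

>>> move_arm(deltas=[[[1,0,0,0,0,0,0],[1,0,0,0,0,0,0],[1,0,0,0,0,0,0],[1,0,0,0,0,0,0],[1,0,0,0,0,0,0]]])

```text
t: 3.68
position: [0.5105, 0.2609, 0.0473]
tcp_rot: [-3.141, 0.348, -2.665]
contact_force: [-1.2, 0.6, 3.5]
opening: 0.0555
```

Run:
```python
from plan import *
p,Rc,s=cur(); print(s["t"],p,s["tcp_rot"],s["joints"],s["opening"],s["contact_force"])
print("grip pt",p-.0187*Rc.as_matrix()[:,2])
Re=R.from_euler("xyz",[np.pi,.349,-2.664])
# lift by 40 straight up
a=plan(p+[0,0,.04],Rc,3)
# move to pre-place: glass centre at axis - .115 in x
R1=rot(4,20); zt=R1.as_matrix()[:,2]
off=Rc.inv().apply(np.array([.5055,.261,.041])-p)  # glass centre in tool
tgt=np.array([.677-.125,.0905,.081]); pt=tgt-R1.apply(off)
plan(pt,R1,10,start=a)
print("glass off",off)
```

```text
3.6833 [0.5105 0.2609 0.0473] [-3.1414  0.3483 -2.6647] [-0.3406  0.6132 -0.2785  2.1273  1.2218  0.193   0.322 ] 0.05546255414478972 [-1.2016  0.6383  3.4801]
grip pt [0.5048 0.258  0.0649]
[-5.0, -0.0, -13.0, 0.0, 0.0, 0.0]
[-4.0, -0.0, -12.0, 0.0, 0.0, 0.0]
[-5.0, -0.0, -13.0, 0.0, 0.0, 0.0]
end [0.5106 0.261  0.0878] [-3.1414  0.3483 -2.6647] want [0.5105 0.2609 0.0873]
[4.0, -17.0, -1.0, 0.8, -0.0, 2.2]
[3.0, -18.0, -1.0, 0.8, -0.0, 2.2]
[2.0, -18.0, -1.0, 0.8, -0.0, 2.2]
[1.0, -17.0, -1.0, 0.8, -0.0, 2.2]
[1.0, -18.0, 0.0, 0.8, -0.0, 2.2]
[1.0, -18.0, 0.0, 0.8, -0.0, 2.2]
[-1.0, -18.0, 0.0, 0.8, -0.0, 2.1]
[-1.0, -18.0, 1.0, 0.8, -0.0, 2.2]
[-2.0, -18.0, 1.0, 0.8, -0.0, 2.2]
[-2.0, -17.0, 1.0, 0.8, -0.0, 2.2]
end [0.5564 0.0887 0.0867] [-3.1406  0.3485 -3.0713] want [0.5565 0.0885 0.0873]
glass off [0.0062 0.0024 0.0044]
```

>>> move_arm(deltas=[[[1,-5,0,-13,0,0,0],[1,-4,0,-12,0,0,0],[1,-5,0,-13,0,0,0],[1,0,0,0,0,0,0],[1,0,0,0,0,0,0]]])

```text
t: 4.1
position: [0.5108, 0.2599, 0.0875]
tcp_rot: [-3.141, 0.348, -2.666]
contact_force: [-0.4, -0.1, -1.1]
opening: 0.0557
```

>>> move_arm(deltas=[[[1,4,-17,-1,0.8,0,2.2],[1,3,-18,-1,0.8,0,2.2],[1,2,-18,-1,0.8,0,2.2],[1,1,-17,-1,0.8,0,2.2],[1,1,-18,0,0.8,0,2.2]]])

```text
t: 4.52
position: [0.534, 0.1722, 0.0874]
tcp_rot: [-3.14, 0.347, -2.874]
contact_force: [0.5, -0.1, -1.2]
opening: 0.0556
```

>>> move_arm(deltas=[[[1,1,-18,0,0.8,0,2.2],[1,-1,-18,0,0.8,0,2.1],[1,-1,-18,1,0.8,0,2.2],[1,-2,-18,1,0.8,0,2.2],[1,-2,-17,1,0.8,0,2.2]]])

```text
t: 4.93
position: [0.5569, 0.0863, 0.0866]
tcp_rot: [-3.14, 0.348, -3.076]
contact_force: [0.1, -0.2, -1.4]
opening: 0.0557
```

>>> move_arm(deltas=[[[1,0,0,0,0,0,0],[1,0,0,0,0,0,0],[1,0,0,0,0,0,0],[1,0,0,0,0,0,0],[1,0,0,0,0,0,0]]])

```text
t: 5.35
position: [0.5561, 0.0894, 0.0866]
tcp_rot: [-3.141, 0.348, -3.07]
contact_force: [1.2, 0.5, -1.6]
opening: 0.0554
```

Run:
```python
from ov import *
from plan import *
p,Rc,s=cur(); print(s["t"],p,s["tcp_rot"],s["joints"],s["opening"],s["contact_force"])
C=cams(); pickle.dump(C,open("c1.pkl","wb"))
off=np.array([.0062,0,.0044]); g=p+Rc.apply(off); print("glass",g)
z=g[2]-.041
L=bottle(.677,.091,np.pi+.02)+[l+[0,0,z] for l in glass(g[0],g[1])]
draw(C["top"],L,(245,120,345,250),6,"pics/o5a.png");draw(C["scene"],L,(220,120,380,260),5,"pics/o5b.png")
```

```text
5.35 [0.5561 0.0894 0.0866] [-3.1406  0.3481 -3.07  ] [-0.0187  0.5236 -0.3173  2.1426  0.9929  0.2689  0.4369] 0.05535861882293841 [ 1.2111  0.471  -1.5982]
glass [0.5518 0.089  0.0804]
```

View pics/o5b.png

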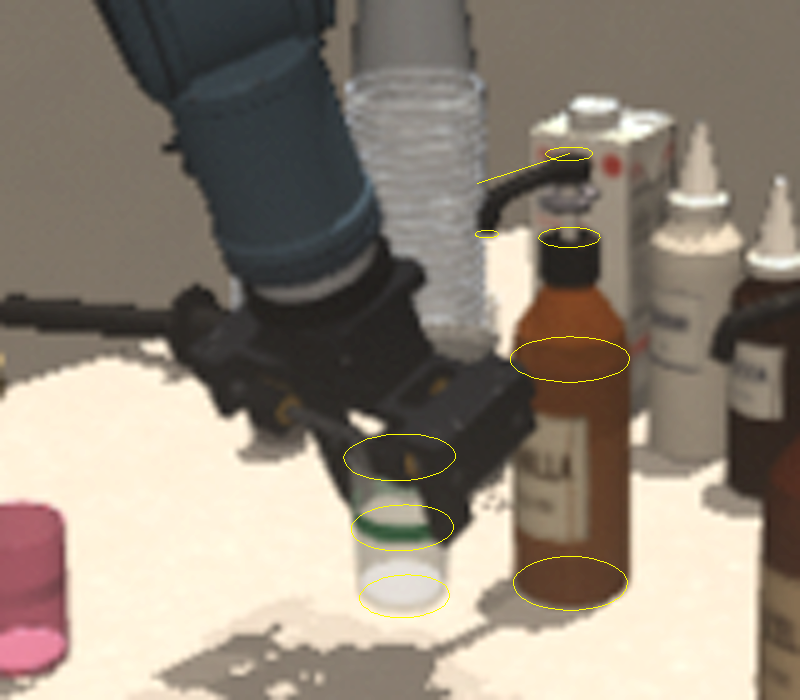

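View pics/o5a.png

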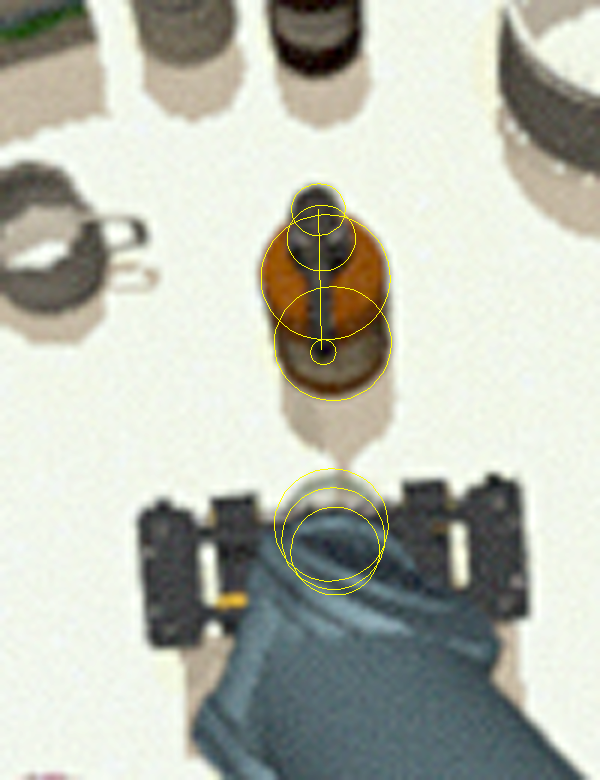

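Run:
```python
from plan import *
p,Rc,s=cur()
a=plan(p+[0,0,-.026],rot(3,20),4)
a=plan(a[0]+[.054,.0005,0],rot(2,20),6,start=a)
```

```text
[2.0, 0.0, 6.0, 0.1, -0.0, 0.3]
[2.0, 0.0, 6.0, 0.0, -0.0, 0.2]
[3.0, 0.0, 6.0, 0.1, -0.0, 0.3]
[2.0, 0.0, 6.0, 0.1, -0.1, 0.2]
end [0.5559 0.089  0.061 ] [-3.1414  0.3499 -3.0889] want [0.5562 0.0891 0.0606]
[-8.0, -0.0, 3.0, 0.1, 0.0, 0.2]
[-9.0, -1.0, 3.0, 0.0, 0.0, 0.1]
[-8.0, -0.0, 3.0, 0.1, 0.0, 0.2]
[-9.0, -0.0, 3.0, 0.0, 0.0, 0.1]
[-8.0, -1.0, 3.0, 0.1, 0.0, 0.2]
[-9.0, 0.0, 3.0, 0.0, 0.0, 0.2]
end [0.61   0.0895 0.0616] [ 3.1406  0.3499 -3.1074] want [0.6099 0.0895 0.061 ]
```

>>> move_arm(deltas=[[[1,2,0,6,0.1,0,0.3],[1,2,0,6,0,0,0.2],[1,3,0,6,0.1,0,0.3],[1,2,0,6,0.1,0,0.2],[1,0,0,0,0,0,0]]])

```text
t: 5.87
position: [0.5552, 0.0888, 0.06]
tcp_rot: [-3.141, 0.347, -3.089]
contact_force: [1.1, 0.2, -1.7]
opening: 0.0554
```

>>> move_arm(deltas=[[[1,-8,0,3,0.1,0,0.2],[1,-9,-1,3,0,0,0.1],[1,-8,0,3,0.1,0,0.2],[1,-9,0,3,0,0,0.1],[1,0,0,0,0,0,0]]])

```text
t: 6.28
position: [0.5942, 0.0891, 0.062]
tcp_rot: [3.141, 0.35, -3.102]
contact_force: [0.9, -0.1, -0.1]
opening: 0.0558
```

>>> move_arm(deltas=[[[1,-5,-1,2,0.1,0,0.2],[1,-5,0,2,0,0,0.2],[1,0,0,0,0,0,0],[1,0,0,0,0,0,0],[1,0,0,0,0,0,0]]])

```text
t: 6.7
position: [0.6025, 0.0884, 0.0609]
tcp_rot: [3.141, 0.348, -3.108]
contact_force: [-0.4, -0.3, -0.6]
opening: 0.0553
```

Run:
```python
from ov import *
from plan import *
p,Rc,s=cur(); print(s["t"],p,s["tcp_rot"],s["joints"],s["opening"],s["contact_force"])
C=cams(); pickle.dump(C,open("c2.pkl","wb"))
off=np.array([.0062,0,.0044]); g=p+Rc.apply(off); print("glass",g)
z=g[2]-.041
L=bottle(.677,.091,np.pi+.02)+[l+[0,0,z] for l in glass(g[0]+.001,g[1])]
draw(C["top"],L,(245,120,345,250),6,"pics/o6a.png");draw(C["scene"],L,(240,120,380,260),5,"pics/o6b.png")
```

```text
6.7 [0.6025 0.0884 0.0609] [ 3.141   0.3478 -3.1084] [ 0.002   0.6292 -0.3293  2.0335  1.0439  0.3008  0.3917] 0.055341252467134866 [-0.3849 -0.3323 -0.5783]
glass [0.5982 0.0882 0.0546]
```

View pics/o6b.png

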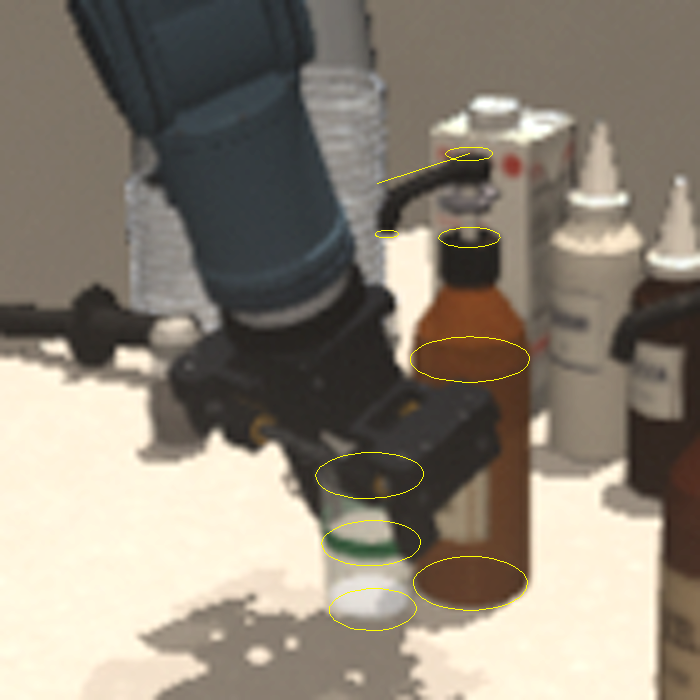

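View pics/o6a.png

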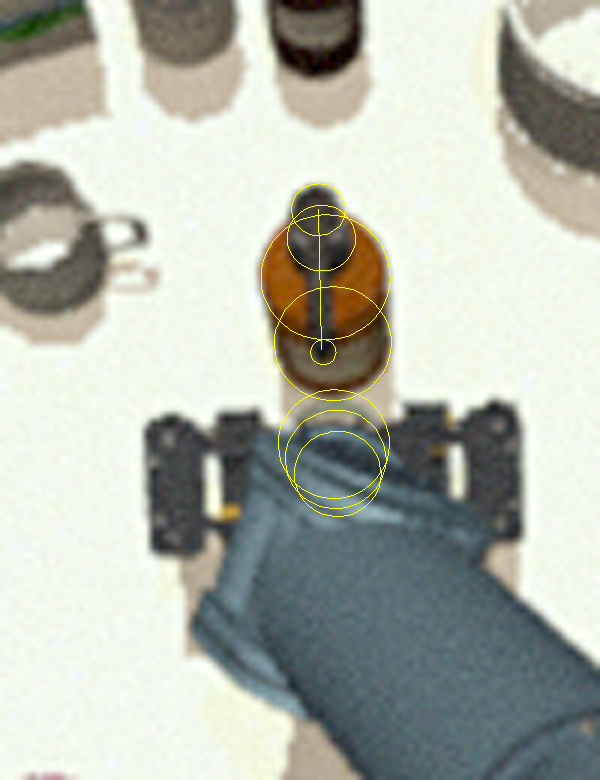

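>>> move_arm(deltas=[[[1,-3,0,1,0,0,0],[1,-3,1,1,0,0,0],[1,1,0,3,0,0,0],[1,1,0,3,0,0,0],[1,1,0,3,0,0,0]]])

```text
t: 7.22
position: [0.6093, 0.0896, 0.0512]
tcp_rot: [3.141, 0.348, -3.109]
contact_force: [0.7, -0.3, -2.3]
opening: 0.0554
```

>>> move_arm(deltas=[[[1,0,0,0,0,0,0],[1,0,0,0,0,0,0],[1,0.3,0,0.9,0,0,0],[1,0.3,0,0.9,0,0,0],[1,0,0,0,0,0,0]]])

```text
t: 7.63
position: [0.6094, 0.0896, 0.0497]
tcp_rot: [3.141, 0.348, -3.108]
contact_force: [0.8, -0.1, -1.5]
opening: 0.0553
```

Run:
```python
from ov import *
from plan import *
p,Rc,s=cur(); print(s["t"],p,s["tcp_rot"],s["joints"],s["opening"],s["contact_force"])
off=np.array([.0062,0,.0044]); g=p+Rc.apply(off); print("glass",g)
```

```text
7.6333 [0.6094 0.0896 0.0497] [ 3.141   0.3481 -3.1085] [-0.0158  0.6556 -0.3072  2.0182  1.0714  0.2874  0.365 ] 0.055264182728405 [ 0.8028 -0.1294 -1.4768]
glass [0.6051 0.0895 0.0434]
```

>>> move_arm(deltas=[[[1,0.2,0,0.6,0,0,0],[1,0.2,0,0.6,0,0,0],[1,0.1,0,0.3,0,0,0],[1,0,0,0,0,0,0],[1,0,0,0,0,0,0]]])

```text
t: 8.05
position: [0.6095, 0.0896, 0.0482]
tcp_rot: [3.141, 0.348, -3.109]
contact_force: [0.7, 0.2, -2.0]
opening: 0.0557
```

>>> move_arm(deltas=[[[1,0.2,0,0.4,0,0,0],[1,0.2,0,0.4,0,0,0],[1,0,0,0,0,0,0],[1,0,0,0,0,0,0],[1,0,0,0,0,0,0]]])

```text
t: 8.47
position: [0.6095, 0.0896, 0.0474]
tcp_rot: [3.141, 0.348, -3.109]
contact_force: [-0.5, 1.0, -0.1]
opening: 0.0551
```

>>> move_arm(deltas=[[[1,0.1,0,0.3,0,0,0],[1,0,0,0,0,0,0],[0,0,0,0,0,0,0],[-0.5,0,0,0,0,0,0],[-1,0,0,0,0,0,0]]])

```text
t: 8.88
position: [0.6092, 0.0896, 0.0468]
tcp_rot: [3.141, 0.348, -3.109]
contact_force: [0.4, -0.1, -0.5]
opening: 0.067
```

>>> move_arm(deltas=[[[-1,0,0,0,0,0,0],[-1,0,0,0,0,0,0],[-1,0,0,0,0,0,0],[-1,0,0,0,0,0,0],[-1,0,0,0,0,0,0]]])

```text
t: 9.3
position: [0.6094, 0.0895, 0.0469]
tcp_rot: [3.141, 0.348, -3.109]
contact_force: [-0.2, 0.5, 0.5]
opening: 0.088
```

Run:
```python
from ov import *
from plan import *
p,Rc,s=cur(); print(s["t"],p,s["tcp_rot"],s["opening"],s["contact_force"])
w=snapshot("wrist"); cv2.imwrite("pics/w3.png",w["image"][:,:,::-1])
a=plan(p+[-.06,0,.012],Rc,4)
a=plan(a[0]+[-.04,0,.12],rot(3,10),6,start=a)
```

```text
9.3 [0.6094 0.0895 0.0469] [ 3.1411  0.348  -3.1086] 0.08803406253195274 [-0.2205  0.4971  0.5205]
[13.0, 0.0, -8.0, 0.0, 0.0, 0.0]
[13.0, 1.0, -8.0, 0.0, 0.0, 0.0]
[13.0, 0.0, -8.0, 0.0, 0.0, 0.0]
[13.0, 1.0, -8.0, 0.0, 0.0, 0.0]
end [0.5496 0.0896 0.0593] [ 3.141   0.3481 -3.1086] want [0.5494 0.0895 0.0589]
[-1.0, 0.0, -21.0, -0.0, 1.7, -0.2]
[1.0, 0.0, -21.0, -0.1, 1.6, -0.2]
[0.0, 1.0, -21.0, -0.0, 1.7, -0.1]
[1.0, 0.0, -21.0, -0.1, 1.6, -0.2]
[2.0, 0.0, -21.0, -0.0, 1.7, -0.2]
[3.0, 1.0, -21.0, -0.1, 1.6, -0.2]
end [0.5094 0.0899 0.1791] [ 3.1409  0.1753 -3.0887] want [0.5096 0.0896 0.1793]
```

View pics/w3.png

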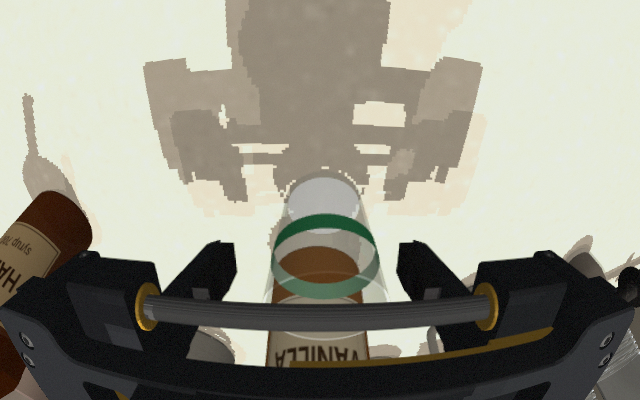

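The glass stands free, upright, midway between the opened fingers at about x=322. I'll retreat back and up, away from the bottle.

>>> move_arm(deltas=[[[-1,5,0,-12,0,0,0],[-1,5,0,-15,0,0,0],[-1,6,0,-18,0,0,0],[-1,8,0,-20,0,0,0],[-1,8,0,-20,0,0,0]]])

```text
t: 9.77
position: [0.5496, 0.0875, 0.1164]
tcp_rot: [3.141, 0.348, -3.108]
contact_force: [-0.1, -0.5, -0.6]
opening: 0.0879
```

>>> move_arm(deltas=[[[-1,8,0,-20,0,0,0],[-1,8,0,-20,0,0,0],[-1,8,0,-20,0,0,0],[-1,8,0,-20,0,0,0],[-1,0,0,0,0,0,0]]])

```text
t: 10.18
position: [0.4921, 0.0857, 0.1823]
tcp_rot: [-3.141, 0.351, -3.108]
contact_force: [0.8, -0.2, -0.3]
opening: 0.088
```

Run:
```python
from ov import *
from plan import *
p,Rc,s=cur(); print(s["t"],p,s["tcp_rot"],s["joints"],s["opening"],s["contact_force"])
C=cams(); pickle.dump(C,open("c3.pkl","wb"))
L=bottle(.677,.091,np.pi+.02)+glass(.606,.0895)
draw(C["top"],L,(245,120,345,250),6,"pics/o7a.png");draw(C["scene"],L,(260,120,380,260),5,"pics/o7b.png")
w=snapshot("wrist"); cv2.imwrite("pics/w4.png",w["image"][:,:,::-1])
```

```text
10.1833 [0.4921 0.0857 0.1823] [-3.1411  0.3506 -3.1075] [ 0.2352  0.2785 -0.6324  2.2264  0.6852  0.4364  0.6631] 0.08800538161239421 [ 0.7647 -0.2251 -0.301 ]
```

View pics/o7a.png

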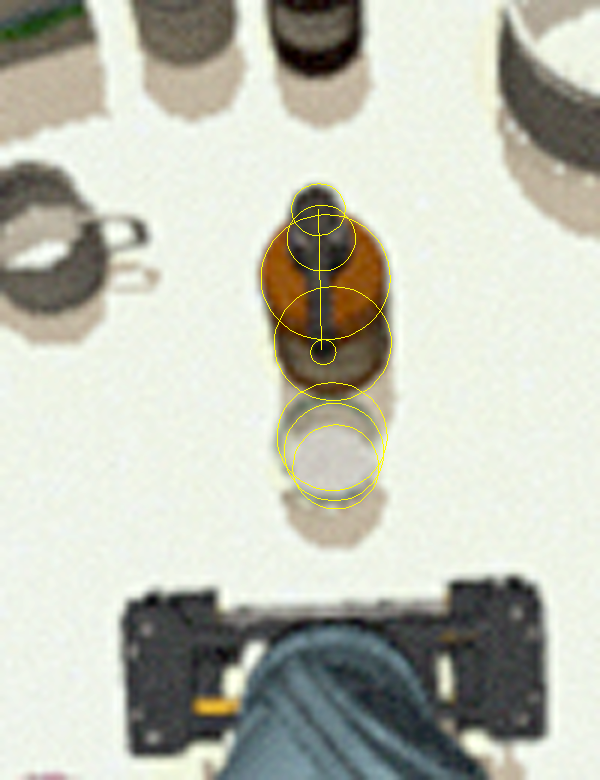

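View pics/o7b.png

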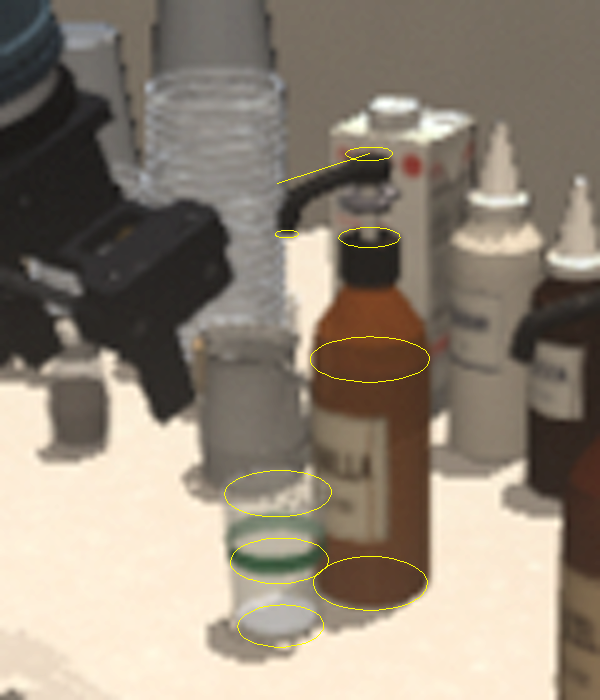

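View pics/w4.png

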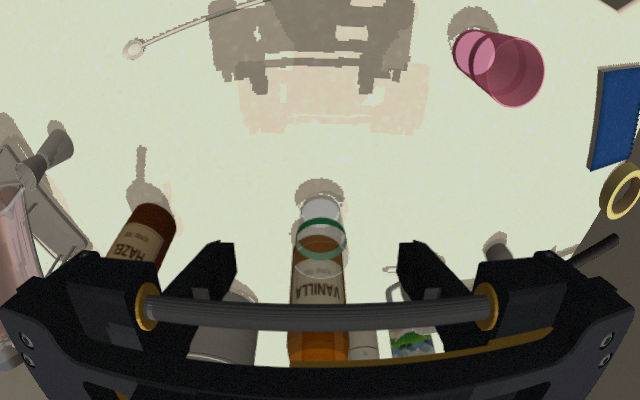

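The glass stands upright under the spout, with its centre about (0.607, 0.090) and the mouth near (0.616, 0.090), so about 9 mm farther out. Next I'll rise, close the fingers and go over the head.

Run:
```python
from plan import *
p,Rc,s=cur()
a=plan([.52,.087,.33],rot(5,8),8)
a=plan([.677,.091,.30],rot(7,0),7,start=a)
```

```text
[-10.0, 0.0, -16.0, -0.1, 1.5, -0.4]
[-9.0, 0.0, -17.0, -0.1, 1.5, -0.4]
[-8.0, 0.0, -17.0, -0.1, 1.5, -0.3]
[-8.0, 0.0, -17.0, -0.1, 1.5, -0.4]
[-8.0, 0.0, -18.0, -0.1, 1.5, -0.4]
[-7.0, 0.0, -17.0, -0.0, 1.5, -0.4]
[-7.0, 0.0, -18.0, -0.1, 1.5, -0.4]
[-7.0, 0.0, -18.0, -0.1, 1.5, -0.3]
end [0.5204 0.0869 0.3301] [-3.1412  0.1393 -3.0552] want [0.52  0.087 0.33 ]
[-22.0, -1.0, 7.0, -0.0, 1.1, -0.3]
[-21.0, -2.0, 7.0, -0.0, 1.2, -0.3]
[-22.0, -1.0, 7.0, -0.1, 1.1, -0.3]
[-22.0, -2.0, 6.0, 0.0, 1.2, -0.3]
[-22.0, -2.0, 5.0, -0.0, 1.1, -0.3]
[-22.0, -2.0, 6.0, -0.0, 1.1, -0.3]
[-22.0, -2.0, 4.0, -0.1, 1.2, -0.3]
end [0.6768 0.0908 0.3004] [ 3.1411 -0.0003 -3.0186] want [0.677 0.091 0.3  ]
```

>>> move_arm(deltas=[[[1,-10,0,-16,-0.1,1.5,-0.4],[1,-9,0,-17,-0.1,1.5,-0.4],[1,-8,0,-17,-0.1,1.5,-0.3],[1,-8,0,-17,-0.1,1.5,-0.4],[1,-8,0,-18,-0.1,1.5,-0.4]]])

```text
t: 10.75
position: [0.5098, 0.0861, 0.2741]
tcp_rot: [3.141, 0.214, -3.074]
contact_force: [0.5, -0.1, 0.2]
opening: 0.057
```

>>> move_arm(deltas=[[[1,-7,0,-17,0,1.5,-0.4],[1,-7,0,-18,-0.1,1.5,-0.4],[1,-7,0,-18,-0.1,1.5,-0.3],[1,0,0,0,0,0,0],[1,0,0,0,0,0,0]]])

```text
t: 11.17
position: [0.5212, 0.0871, 0.3298]
tcp_rot: [3.141, 0.139, -3.056]
contact_force: [-0.3, -0.6, 0.9]
opening: 0.0235
```

>>> move_arm(deltas=[[[1,-22,-1,7,0,1.1,-0.3],[1,-21,-2,7,0,1.2,-0.3],[1,-22,-1,7,-0.1,1.1,-0.3],[1,-22,-2,6,0,1.2,-0.3],[1,-22,-2,5,0,1.1,-0.3]]])

```text
t: 11.58
position: [0.6322, 0.0897, 0.3061]
tcp_rot: [-3.139, 0.035, -3.028]
contact_force: [0.5, 0.4, -0.0]
opening: 0.0003
```

>>> move_arm(deltas=[[[1,-22,-2,6,0,1.1,-0.3],[1,-22,-2,4,-0.1,1.2,-0.3],[1,0,0,0,0,0,0],[1,0,0,0,0,0,0],[1,0,0,0,0,0,0]]])

```text
t: 12.0
position: [0.6753, 0.0917, 0.2989]
tcp_rot: [3.141, -0.003, -3.017]
contact_force: [-0.4, 0.4, -0.6]
opening: 0.0006
```

Run:
```python
from ov import *
from plan import *
p,Rc,s=cur(); print(s["t"],p,s["tcp_rot"],s["joints"],s["opening"],s["contact_force"])
C=cams()
L=bottle(.677,.091,np.pi+.02)+glass(.607,.0905)+[np.array([p,[p[0],p[1],.258]])]
draw(C["top"],L,(245,120,345,250),6,"pics/o8a.png");draw(C["scene"],L,(260,100,380,260),5,"pics/o8b.png")
w=snapshot("wrist"); cv2.imwrite("pics/w5.png",w["image"][:,:,::-1])
```

```text
12.0 [0.6753 0.0917 0.2989] [ 3.1412 -0.003  -3.0172] [ 0.2374  0.6479 -0.7246  1.342   0.4255  1.3112  1.201 ] 0.0006267638603554577 [-0.3775  0.3796 -0.629 ]
```

View pics/o8b.png

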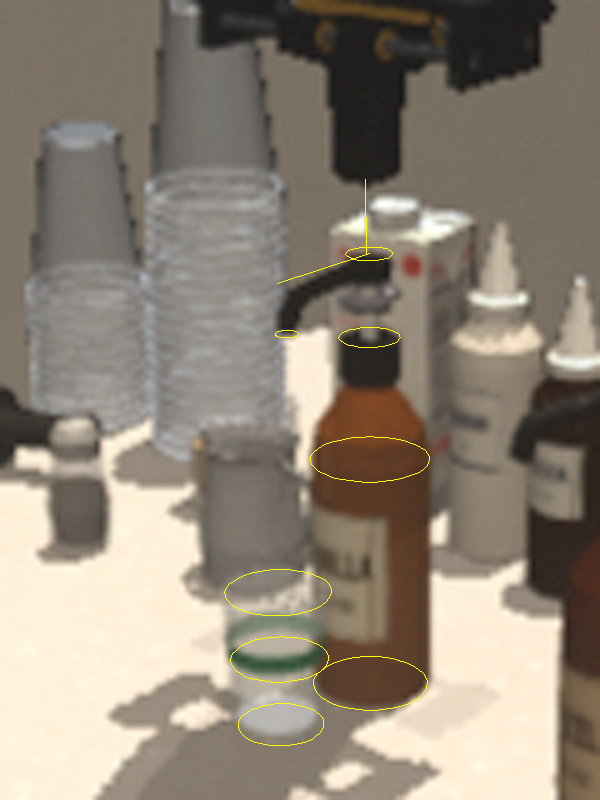

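View pics/w5.png

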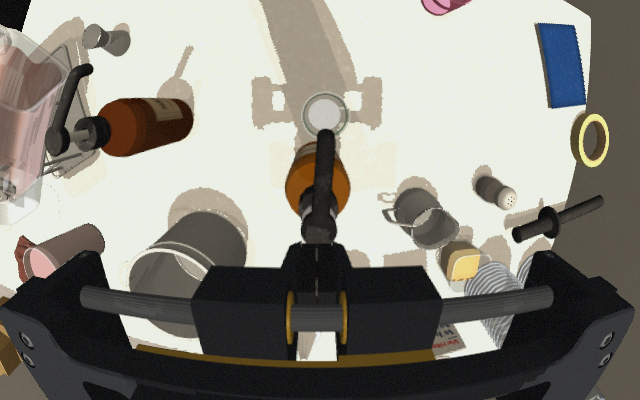

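The closed fingertips are over the head, at about (366,182) against the head at (369,254). In the picture the collar's underside sits roughly 16–18 mm above the cap, but I'll feel for the stop.

>>> move_arm(deltas=[[[1,-1,0,9,0,0,0],[1,-0.5,0,9,0,0,0],[1,0,0,8,0,0,0],[1,0,0,5,0,0,0],[1,0,0,3,0,0,0]]], newtons=20)

```text
t: 12.57
position: [0.6772, 0.0912, 0.2649]
tcp_rot: [3.141, -0.003, -3.018]
contact_force: [0.3, -0.7, 0.1]
opening: 0.0004
```

>>> move_arm(deltas=[[[1,0,0,0.8,0,0,0],[1,0,0,0.8,0,0,0],[1,0,0,0.8,0,0,0],[1,0,0,0.8,0,0,0],[1,0,0,0.8,0,0,0]]])

```text
t: 12.98
position: [0.678, 0.0916, 0.2627]
tcp_rot: [3.141, -0.0, -3.018]
contact_force: [-0.1, 0.3, -0.6]
opening: 0.0005
```

Run:
```python
from ov import *
from plan import *
p,Rc,s=cur(); print(s["t"],p,s["tcp_rot"],s["contact_force"])
C=cams()
draw(C["top"],[],(245,120,345,250),4,"pics/o9a.png");draw(C["scene"],[],(290,110,370,250),5,"pics/o9b.png")
w=snapshot("wrist"); cv2.imwrite("pics/w6.png",w["image"][:,:,::-1])
```

```text
12.9833 [0.678  0.0916 0.2627] [ 3.1409 -0.0004 -3.018 ] [-0.1417  0.2865 -0.6388]
```

View pics/o9b.png

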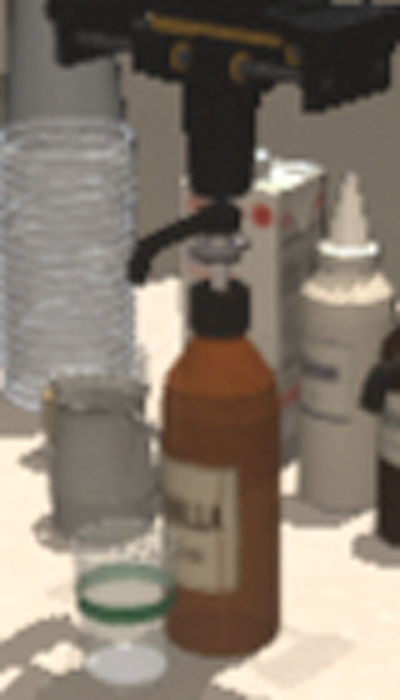

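The fingertips at (222,195) sit just above the head at (215,215), centred on it. I'll descend slowly.

>>> move_arm(deltas=[[[1,0,0,0.8,0,0,0],[1,0,0,0.8,0,0,0],[1,0,0,0.8,0,0,0],[1,0,0,0.8,0,0,0],[1,0,0,0.8,0,0,0]]])

```text
t: 13.55
position: [0.6778, 0.0915, 0.2583]
tcp_rot: [3.141, -0.001, -3.018]
contact_force: [-1.0, 0.1, 3.2]
opening: 0.0006
```

>>> move_arm(deltas=[[[1,0,0,0.8,0,0,0],[1,0,0,0.8,0,0,0],[1,0,0,0.8,0,0,0],[1,0,0,0.8,0,0,0],[1,0,0,0,0,0,0]]])

```text
t: 13.97
position: [0.678, 0.0916, 0.2555]
tcp_rot: [3.141, -0.0, -3.018]
contact_force: [-1.0, -0.5, 5.0]
opening: 0.0006
```

>>> move_arm(deltas=[[[1,0,0,0.5,0,0,0],[1,0,0,0.5,0,0,0],[1,0,0,0.5,0,0,0],[1,0,0,0.5,0,0,0],[1,0,0,0,0,0,0]]])

```text
t: 14.38
position: [0.6779, 0.0915, 0.2533]
tcp_rot: [3.141, -0.001, -3.018]
contact_force: [0.7, 0.1, 4.9]
opening: 0.0005
```

Run:
```python
from ov import *
from plan import *
p,Rc,s=cur(); print(s["t"],p,s["contact_force"])
C=cams()
draw(C["scene"],[],(320,140,350,185),13,"pics/o10b.png")
C0=pickle.load(open("c0.pkl","rb"))
draw(C0["scene"],[circ(.677,.091,.211,.0165)]+[circ(.677,.091,z,.013) for z in (.218,.228,.235)],(320,140,350,185),13,"pics/o10c.png")
```

```text
14.3833 [0.6779 0.0915 0.2533] [0.7109 0.0729 4.8793]
```

View pics/o10b.png

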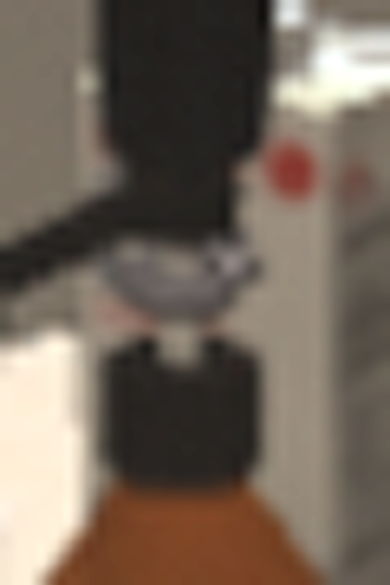

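View pics/o10c.png

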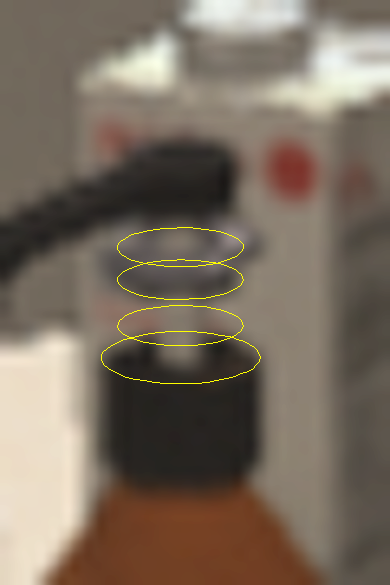

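The collar underside was about 16 mm (14–17) above the cap at the start, and the head is pressed 4.7 mm now. I'll continue.

>>> move_arm(deltas=[[[1,0,0,0.5,0,0,0],[1,0,0,0.5,0,0,0],[1,0,0,0.5,0,0,0],[1,0,0,0.5,0,0,0],[1,0,0,0.5,0,0,0]]])

```text
t: 14.9
position: [0.678, 0.0916, 0.251]
tcp_rot: [3.141, -0.0, -3.018]
contact_force: [0.5, 0.3, 6.1]
opening: 0.0009
```

>>> move_arm(deltas=[[[1,0,0,0.5,0,0,0],[1,0,0,0.5,0,0,0],[1,0,0,0.5,0,0,0],[1,0,0,0.5,0,0,0],[1,0,0,0.5,0,0,0]]])

```text
t: 15.32
position: [0.6781, 0.0916, 0.2486]
tcp_rot: [3.141, -0.0, -3.018]
contact_force: [0.5, -0.1, 6.8]
opening: 0.0005
```

>>> move_arm(deltas=[[[1,0,0,0.4,0,0,0],[1,0,0,0.4,0,0,0],[1,0,0,0.4,0,0,0],[1,0,0,0.4,0,0,0],[1,0,0,0.2,0,0,0]]])

```text
t: 15.73
position: [0.6781, 0.0916, 0.2469]
tcp_rot: [3.141, 0.0, -3.018]
contact_force: [0.4, 0.1, 6.8]
opening: 0.0003
```

>>> move_arm(deltas=[[[1,0,0,0.4,0,0,0],[1,0,0,0.4,0,0,0],[1,0,0,0.4,0,0,0],[1,0,0,0.2,0,0,0],[1,0,0,0,0,0,0]]])

```text
t: 16.15
position: [0.6782, 0.0917, 0.2456]
tcp_rot: [3.141, 0.0, -3.018]
contact_force: [0.3, -1.0, 6.6]
opening: 0.0002
```

>>> move_arm(deltas=[[[1,0,0,0.3,0,0,0],[1,0,0,0.3,0,0,0],[1,0,0,0.3,0,0,0],[1,0,0,0.3,0,0,0],[1,0,0,0,0,0,0]]])

```text
t: 16.57
position: [0.6782, 0.0917, 0.2445]
tcp_rot: [3.141, 0.0, -3.018]
contact_force: [-0.2, 0.3, 6.8]
opening: 0.0003
```

>>> move_arm(deltas=[[[1,0,0,0.3,0,0,0],[1,0,0,0.3,0,0,0],[1,0,0,0.3,0,0,0],[1,0,0,0.2,0,0,0],[1,0,0,0,0,0,0]]])

```text
t: 16.98
position: [0.6782, 0.0917, 0.2434]
tcp_rot: [3.141, 0.0, -3.018]
contact_force: [0.3, -0.4, 7.6]
opening: 0.0007
```

>>> move_arm(deltas=[[[1,0,0,0.3,0,0,0],[1,0,0,0.3,0,0,0],[1,0,0,0.3,0,0,0],[1,0,0,0.2,0,0,0],[1,0,0,0,0,0,0]]])

```text
t: 17.4
position: [0.6783, 0.0917, 0.2424]
tcp_rot: [3.141, 0.001, -3.018]
contact_force: [0.2, -0.1, 8.2]
opening: 0.0008
```

>>> move_arm(deltas=[[[1,0,0,0.3,0,0,0],[1,0,0,0.3,0,0,0],[1,0,0,0.3,0,0,0],[1,0,0,0.2,0,0,0],[1,0,0,0,0,0,0]]])

```text
t: 17.82
position: [0.6785, 0.0918, 0.2416]
tcp_rot: [3.141, 0.001, -3.018]
contact_force: [0.0, -0.3, 9.0]
opening: 0.0004
```

>>> move_arm(deltas=[[[1,0,0,0.2,0,0,0],[1,0,0,0.2,0,0,0],[1,0,0,0.1,0,0,0],[1,0,0,0,0,0,0],[1,0,0,0,0,0,0]]])

```text
t: 18.23
position: [0.6787, 0.092, 0.2416]
tcp_rot: [3.141, 0.002, -3.018]
contact_force: [-0.2, -0.5, 11.3]
opening: 0.0003
```

Force is climbing with no further travel, so this is the stop at about 16.4 mm. I'll build up gently to about 18 N.

>>> move_arm(deltas=[[[1,0,0,0.2,0,0,0],[1,0,0,0.2,0,0,0],[1,0,0,0.2,0,0,0],[1,0,0,0,0,0,0],[1,0,0,0,0,0,0]]])

```text
t: 18.65
position: [0.679, 0.0921, 0.2415]
tcp_rot: [3.14, 0.003, -3.018]
contact_force: [-0.4, 0.2, 12.9]
opening: 0.0005
```

>>> move_arm(deltas=[[[1,0,0,0.3,0,0,0],[1,0,0,0.3,0,0,0],[1,0,0,0.3,0,0,0],[1,0,0,0.3,0,0,0],[1,0,0,0,0,0,0]]])

```text
t: 19.07
position: [0.6796, 0.0924, 0.2415]
tcp_rot: [3.14, 0.005, -3.018]
contact_force: [0.1, -0.0, 17.5]
opening: 0.0005
```

>>> move_arm(deltas=[[[1,0,0,0.3,0,0,0],[1,0,0,0,0,0,0],[1,0,0,0,0,0,0],[1,0,0,0,0,0,0],[1,0,0,0,0,0,0]]])

```text
t: 19.48
position: [0.6798, 0.0924, 0.2415]
tcp_rot: [3.14, 0.005, -3.018]
contact_force: [-1.1, 0.0, 18.1]
opening: 0.0007
```

>>> move_arm(deltas=[[[1,0,0,0,0,0,0],[1,0,0,0,0,0,0],[1,0,0,0,0,0,0],[1,0,0,0,0,0,0],[1,0,0,0,0,0,0]]])

```text
t: 19.9
position: [0.6798, 0.0924, 0.2415]
tcp_rot: [3.14, 0.005, -3.018]
contact_force: [-0.5, -1.1, 18.7]
opening: 0.0002
```

Run:
```python
from ov import *
from plan import *
p,Rc,s=cur(); print(s["t"],p,s["contact_force"])
C=cams()
draw(C["scene"],[],(270,110,370,260),5,"pics/o11b.png")
p,Rc,s=cur(); print(s["t"],p,s["contact_force"])
```

```text
19.9 [0.6798 0.0924 0.2415] [-0.5481 -1.0935 18.7132]
20.0 [0.6798 0.0924 0.2415] [-0.7066 -0.8547 19.4925]
```

View pics/o11b.png

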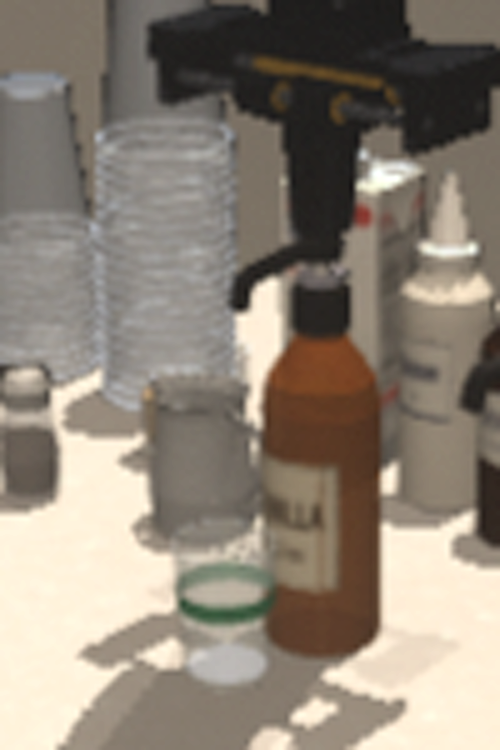

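The collar is seated on the cap at (322,275). It was held for about 0.9 s at 18–19 N, with the glass still in place. I'll let the head rise.

>>> move_arm(deltas=[[[1,0,0,-0.8,0,0,0],[1,0,0,-1,0,0,0],[1,0,0,-1.5,0,0,0],[1,0,0,-1.5,0,0,0],[1,0,0,-1.5,0,0,0]]])

```text
t: 20.42
position: [0.6781, 0.0916, 0.2449]
tcp_rot: [3.141, 0.0, -3.018]
contact_force: [0.7, -0.1, 7.0]
opening: 0.0005
```

>>> move_arm(deltas=[[[1,0,0,-1.5,0,0,0],[1,0,0,-1.5,0,0,0],[1,0,0,-1.5,0,0,0],[1,0,0,-1.5,0,0,0],[1,0,0,-1.5,0,0,0]]])

```text
t: 20.83
position: [0.6779, 0.0916, 0.2519]
tcp_rot: [3.141, -0.001, -3.018]
contact_force: [0.8, -0.1, 5.2]
opening: 0.0004
```

>>> move_arm(deltas=[[[1,0,0,-1.5,0,0,0],[1,0,0,-1.5,0,0,0],[1,0,0,-1.5,0,0,0],[1,0,0,-1.5,0,0,0],[1,0,0,-1.5,0,0,0]]])

```text
t: 21.25
position: [0.6775, 0.0913, 0.2589]
tcp_rot: [3.141, -0.002, -3.018]
contact_force: [-0.1, -0.1, -0.1]
opening: 0.0003
```

>>> move_arm(deltas=[[[1,0,0,-5,0,0,0],[1,0,0,-10,0,0,0],[1,0,0,-15,0,0,0],[1,0,0,-15,0,0,0],[1,0,0,-15,0,0,0]]])

```text
t: 21.67
position: [0.6777, 0.0914, 0.3202]
tcp_rot: [3.141, -0.002, -3.018]
contact_force: [0.7, 0.6, 0.5]
opening: 0.0005
```

>>> move_arm(deltas=[[[1,10,0,-10,0,0,0],[1,0,0,0,0,0,0],[1,0,0,0,0,0,0],[1,0,0,0,0,0,0],[1,0,0,0,0,0,0]]])

```text
t: 22.08
position: [0.6675, 0.0898, 0.3281]
tcp_rot: [3.141, -0.003, -3.018]
contact_force: [0.3, -0.6, -0.1]
opening: 0.0004
```

Run:
```python
from ov import *
from plan import *
p,Rc,s=cur(); print(s["t"],p,s["contact_force"])
C=cams()
L=bottle(.677,.091,np.pi+.02)+glass(.607,.0905)
draw(C["scene"],L,(270,110,370,260),5,"pics/o12b.png")
w=snapshot("wrist"); cv2.imwrite("pics/w12.png",w["image"][:,:,::-1])
```

```text
22.0833 [0.6675 0.0898 0.3281] [ 0.3206 -0.5896 -0.0817]
```

View pics/o12b.png

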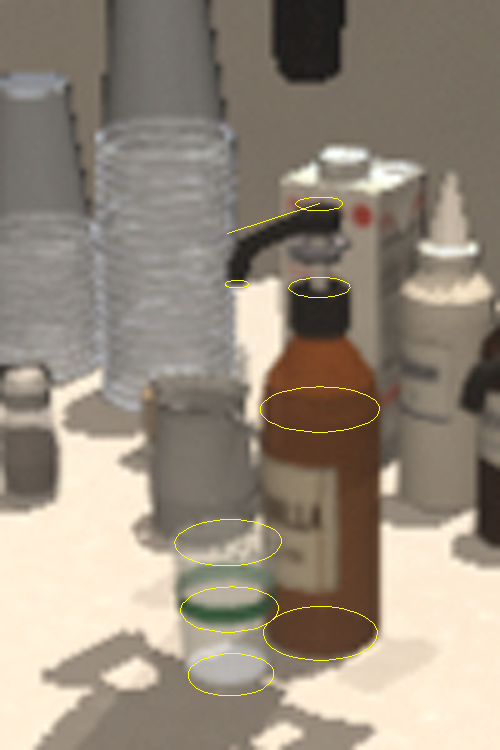

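View pics/w12.png

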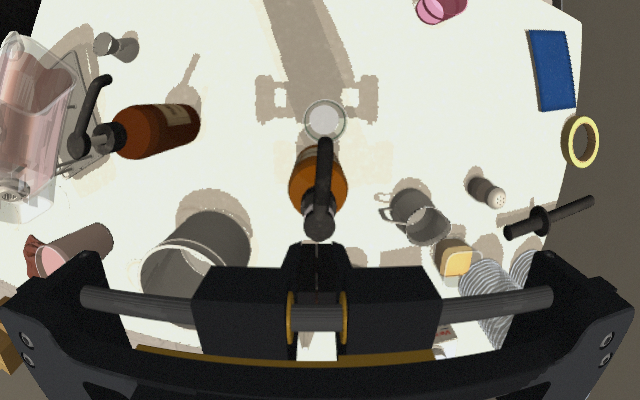

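The head is fully up, the collar is back at its original height, the glass is upright under the spout, the bottle hasn't moved, and the robot is clear. I'm handing the job in.

```bash
python3 -c "
from rig import env
print(env.job_done())"
```

```text
the job is handed in; nothing more can be done
None
```

The job is done and handed in at about 22 s of the 64 s limit; the hand-in reports no verdict.

- **Glass:** I set the green-banded glass upright under the spout of the vanilla bottle, the one with the steel collar. By the camera overlays its centre is about 9 mm farther out than the mouth. That figure is good to about 2–3 mm.
- **Pump:** The collar met its stop at about 16.5 mm of travel. I held it there for about 0.9 s at 18–19 N. The highest force in any reading was 19.5 N.
- **Release:** I let the head rise back at 18 mm/s, and the force was about 0 N when the fingers left it near 258 mm.
- **Last pictures:** The head is fully up, the glass is upright under the spout, and the bottle hasn't moved. The other pump bottle is still standing and I never went near it. The gripper is about 70 mm above the head, touching nothing.

**What disagreed:** at pick-up the wrist hit a joint limit, so I gripped the glass about 4 mm higher than planned; the placing was not affected. While pressing, the fingertips drifted about 2 mm sideways on the head but stayed on it. No checks failed.

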